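Pin the sample turntable in its loading position

TASK

Turn the sample turntable by its black T-handle until the hole in its pale metal lug stands over the hole in the green base's lug. Then take the pin with the red knob (not the black one) out of the grey pin stand and push it down through both holes until its collar lies flat on the metal lug, and let go.

Things in the scene. Friction and masses are not known exactly. Their poses are not given: they have to be found in the camera images.
- plate_grip (a point): Middle of the turntable's black T-handle bar, on the vertical turning axis, 101 mm above the bench. Bar 64 long, 14 thick, 30 mm high, square to the direction from axis to plate hole. Axes turn with the plate: x across the thin bar, y along it, z up. Turns with light friction (0.12 N m), stays where left. At the start: 35 to 63 degrees anticlockwise from above to go; stop 34 degrees beyond.
- plate_hole (a point): Centre of the red-ringed hole in the aluminium lug that turns with the disc (disc 138 mm across, low vial caps on it), at the lug's top face, 56 mm above the bench. Round, 30 mm wide, through the 14 mm lug, 90 mm from the axis. Axes as plate_grip.
- base_hole (a point): Centre of the red-ringed hole in the green fixed base's lug, at that lug's top face, 40 mm above the bench. Round, 30 mm wide, open down to the bench, 90 mm from the axis. The plate's lug passes 2 mm above it.
- red_pin: Red-knob pin, 0.09 kg, upright in a grey stand 60x150x60 mm. Origin on its axis under the collar, z up. Below: shank 16 mm thick, 50 long, last 10 tapered to 8. Above: collar 42 wide, 6 thick; neck; knob 30 wide, 12 to 42 mm up. The collar rests on the stand's top, 60 mm above the bench. A black-knob pin stands 80 mm away along the pin's y axis (either side); x points across the row.
Things that resemble listed ones, but are neither listed nor needed, are in the scene too. What is shaped like the red_pin but pink or turquoise is not meant.

How it is judged:
By the outcome, as a careful person would: the job done as asked, in the order asked, and still so for the second after the job is handed in, with the robot touching nothing.
It also fails if it takes over 48 s, if anything falls off the work surface, if the arm or the gripper's body presses on something with over 40 N, if the wrist force passes 120 N, or if a joint passes its speed limit or range.

ROBOT

A 6-joint arm with a two-finger parallel gripper is mounted at the origin on a cart in front of the work surface, level with it; the furniture and walls round the work are solid. World frame = base frame: x ahead of the robot, y to its left, z up, the work surface at z = 0. Lengths are in mm, angles in rad, forces in N, time in s.
With the tool pointing down it reaches from about 400 to 925 mm from the base axis. Payload 12.5 kg.
Tool frame: the origin (TCP) lies midway between the tips of the shut fingers; the grasp point (between the pads) lies 19 mm behind it; x points along the fingers, y is the direction in which the jaws open and shut, and the axes are right-handed (so a half turn about x gives the same grasp; the last joint's range is limited). The gripper opens to 95 mm and grips with 3 to 60 N. Pads are 20 mm wide; open, the fingers measure 119 mm over their backs; the gripper's body (75 mm by 180 mm) begins 59 mm behind the grasp point.
Start: joints at [1.086, 0.491, 1.559, -0, 1.092, -0.106], TCP at [231.114, 580.718, 214.661] pointing down, gripper open.
Joint ranges: [-3.1, 3.1], [-0.84, 2.19], [0.05, 2.79], [-1.13, 4.28], [0.06, 2.93], [-2.69, 2.69]. Speed limits (rad/s): [2.22, 2.22, 2.79, 3.14, 3.14, 3.14].

INTERFACE

Orientations are given as a unit quaternion [x, y, z, w].
In Python, from bench import env gives the robot as it stands. The module is installed in compiled form; this text tells all that it offers.
- The arm moves only by the tool jog_arm, never from a script. Its argument "deltas" is a list of rows, each an object with "slide": the shift along the tool's x, y, z in cm, a list of three; "spin": the turn about the tool's x in degrees. In form: [{"slide": [tx, ty, tz], "spin": spin}, ...]. A call has 1 to 8 rows; each row is the pose to reach, as a shift and turn from the pose commanded when the call began, along the tool's axes at that moment; what a row does not reach only later rows make up. A row lasts 1/10 s, in which the tool goes at most 50 mm and 8.59 degrees, less where a joint would pass 70% of its speed; a pose out of reach is approached as far as the arm can. A call with a gripper value outside its range is refused whole. "claw" is the gripper command: -1 is fully open, 1 is shut, values between are in proportion, set as the call begins (left out, the last holds). The fingers move at their own pace and stop on an object; "force" is the grip in N (left out, the last holds). Time passes only in rows, so rows that repeat a pose let the fingers close. It gives the time, the measured TCP pose, the force and the opening at its end, in the units of the state.
- env.read_state(): the state, without advancing time (a new reading comes with each control period).
- env.capture(name): name is "scene" or "side" or "wrist"; returns the picture (384x512x3 uint8, red, green, blue); there is no depth.
- env.get_calibration(name): a dict with "fx", "fy", "cx", "cy" (pixels), "camera_from_world" (4x4, takes a point from world to camera coordinates). Camera axes: x right, y down, z forward; pixel columns grow to the right and rows downward; lengths in mm; the calibration is good to about 2 mm. A picture is of the moment at which its call begins: read the wrist's pose just before it. get_calibration takes no time and is no camera call; for the wrist camera it gives the pose at the moment of the call.
- env.hand_in(): hands the job in, once; it reports no verdict.
The state is a dict: "t": time; "q": joint angles; "qd": joint speeds; "joint_torque": joint torques, N m; "position": TCP position; "tool_rot": TCP orientation; "force": force on the tool from outside, world axes, zero at the start; "wrist_torque": the same for the moment, N m; "finger_gap": finger opening in mm.
Only numpy, scipy, OpenCV 4.12 (cv2) and the standard library are available. Lean on these libraries where they do the work, as an engineer would, in place of code of your own. Each camera call takes 0.05 s, during which the arm holds its last target.

## Working session

There is one attempt and no reset: what is moved stays moved. The work goes in short steps, Python scripts to look and compute and a tool call to move; the robot and the scene stay as the last step left them, time stands still between calls to the robot, and variables do not carry over. Pictures are saved under pics/ and viewed, and the job is handed in when it is done.

Besides the shell and the picture viewer there is one more tool, called after "Emit:" by a JSON object that holds its "api" and its "payload". jog_arm: Moves the arm, as the interface text tells. Its arguments: {"type":"object","properties":{"deltas":{"type":"array"},"claw":{"type":"number"},"force":{"type":"number"}},"required":["deltas"]}

```bash
mkdir -p pics
cat > h.py <<'E'
import numpy as np, cv2
from bench import env
def shot(n,f):
    c=env.get_calibration(n); im=env.capture(n)
    cv2.imwrite(f'pics/{f}.png',cv2.cvtColor(im,cv2.COLOR_RGB2BGR)); np.save(f'pics/{f}.npy',im)
    np.savez(f'pics/{f}_c.npz',T=c['camera_from_world'],k=[c['fx'],c['fy'],c['cx'],c['cy']])
    return im,c
def load(f):
    z=np.load(f'pics/{f}_c.npz'); return np.load(f'pics/{f}.npy'),z['T'],z['k']
def ray(T,k,u,v):
    d=np.array([(u-k[2])/k[0],(v-k[3])/k[1],1.]); R=T[:3,:3]; return -R.T@T[:3,3], R.T@d
def onz(T,k,u,v,z):
    o,d=ray(T,k,u,v); return o+d*(z-o[2])/d[2]
def proj(T,k,p):
    q=T[:3,:3]@np.array(p)+T[:3,3]; return k[0]*q[0]/q[2]+k[2],k[1]*q[1]/q[2]+k[3]
def two(A,B):
    # least squares of rays (o,d)
    M=np.zeros((3,3));b=np.zeros(3)
    for o,d in (A,B):
        d=d/np.linalg.norm(d);P=np.eye(3)-np.outer(d,d);M+=P;b+=P@o
    return np.linalg.solve(M,b)
E
python3 - <<'E'
from h import *
s=env.read_state(); print({k:np.round(v,3) for k,v in s.items()})
for n in('scene','side','wrist'): 
    im,c=shot(n,n+'0'); T=np.array(c['camera_from_world']); print(n,np.round(-T[:3,:3].T@T[:3,3]),np.round(T[:3,:3],2).tolist(),c['fx'])
E
```

```text
{'t': np.float64(0.0), 'q': array([ 1.086,  0.492,  1.559,  0.   ,  1.092, -0.106]), 'qd': array([ 0.001, -0.   , -0.001,  0.001,  0.   ,  0.001]), 'joint_torque': array([-2.0000e-03, -6.1265e+01, -2.5817e+01,  6.9000e-02,  4.8000e-02,
       -0.0000e+00]), 'position': array([231.006, 580.483, 214.06 ]), 'tool_rot': array([ 0.133,  0.695, -0.134,  0.694]), 'force': array([ 0.045,  0.521, -0.523]), 'wrist_torque': array([-0.004,  0.045, -0.009]), 'finger_gap': np.float64(95.134)}
scene [ 239. -352.  727.] [[0.88, -0.48, -0.0], [-0.35, -0.65, -0.67], [0.32, 0.59, -0.74]] 390.74891494819747
side [468. 770. 643.] [[-1.0, -0.08, 0.01], [-0.06, 0.64, -0.76], [0.05, -0.76, -0.65]] 447.0963219981295
wrist [160. 608. 384.] [[0.37, 0.93, -0.0], [0.9, -0.36, 0.27], [0.25, -0.1, -0.96]] 314.4848860206594
```

View pics/scene0.png

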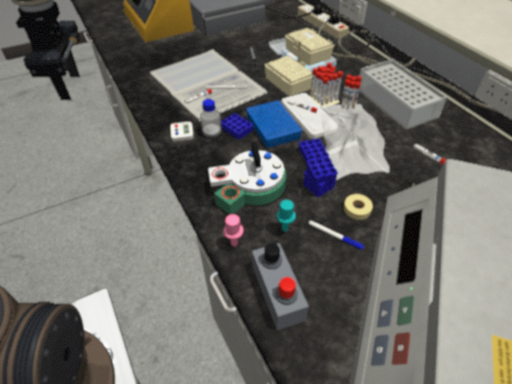

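View pics/side0.png

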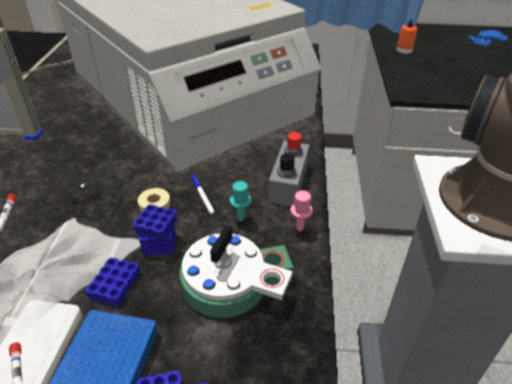

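View pics/wrist0.png

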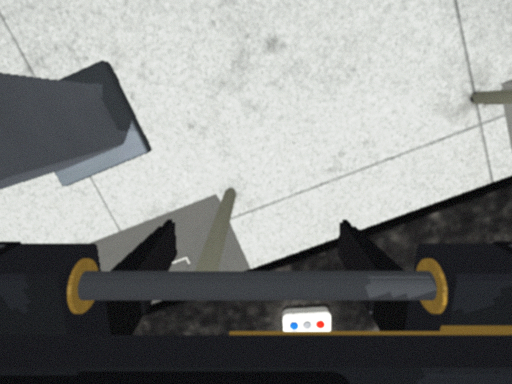

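Scene view: turntable around (255,175), with the metal lug at (219,175) and the green lug at (230,195). The red pin is at (287,287) and the black pin at (272,252). Side view: turntable (222,270), metal lug (272,280), red knob (294,140). I'll zoom in on both.

Run:
```python
import cv2,numpy as np
a=cv2.imread('pics/scene0.png');b=cv2.imread('pics/side0.png')
cv2.imwrite('pics/za.png',cv2.resize(a[140:340,190:330],None,fx=3,fy=3,interpolation=cv2.INTER_CUBIC)[:600])
cv2.imwrite('pics/zb.png',cv2.resize(b[120:320,170:320],None,fx=3,fy=3,interpolation=cv2.INTER_CUBIC))
```

```text
(no output)
```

View pics/za.png

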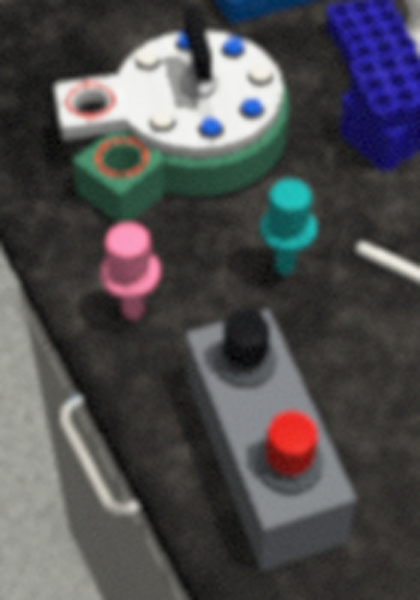

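View pics/zb.png

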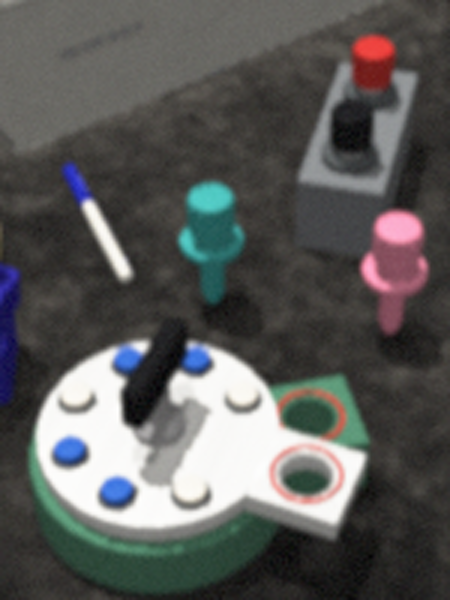

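```bash
cat > m.py <<'E'
from h import *
def redmask(im):
    h=cv2.cvtColor(im,cv2.COLOR_RGB2HSV); 
    return ((h[...,0]<14)|(h[...,0]>168))&(h[...,1]>70)&(h[...,2]>60)
def ell(im,box):
    x0,y0,x1,y1=box; S=6
    m=redmask(im); sub=np.zeros(m.shape,np.uint8); sub[y0:y1,x0:x1]=m[y0:y1,x0:x1]
    ys,xs=np.nonzero(sub)
    p=np.stack([xs,ys],1).astype(np.float32)
    e=cv2.fitEllipse(p); hull=cv2.fitEllipse(cv2.convexHull(p)) 
    return len(xs),e,hull
E
python3 - <<'E'
from m import *
boxes={'scene0':{'plate':(208,164,232,181),'base':(218,184,244,204)},'side0':{'plate':(258,268,288,290),'base':(258,246,288,268)}}
for f,bb in boxes.items():
    im,T,k=load(f)
    m=redmask(im)
    cv2.imwrite(f'pics/m_{f}.png',cv2.resize((m*255).astype(np.uint8),None,fx=1.5,fy=1.5))
    for n,b in bb.items():
        N,e,hl=ell(im,b); z=56 if n=='plate' else 40
        print(f,n,N,np.round(e[0],1),np.round(e[1],1),np.round(hl[0],1),np.round(hl[1],1),np.round(onz(T,k,*e[0],z),1),np.round(onz(T,k,*hl[0],z),1))
    # white disc
    h=cv2.cvtColor(im,cv2.COLOR_RGB2HSV)
    # red knob
    r=((h[...,0]<8)|(h[...,0]>172))&(h[...,1]>150)&(h[...,2]>100)
    n,l,st,c=cv2.connectedComponentsWithStats(r.astype(np.uint8))
    for i in range(1,n):
        if st[i,4]>40: print(' red',st[i],np.round(c[i],1),np.round(onz(T,k,*c[i],87),1))
    np.set_printoptions(suppress=True)
A=load('scene0');B=load('side0')
E
```

```text
scene0 plate 34 [219.7 172.5] [10.8 15.1] [219.5 172.8] [11.9 15. ] [480.3 300.5  56. ] [479.5 299.8  56. ]
scene0 base 78 [230.2 191.8] [11.7 16.1] [230.3 191.7] [13.  17.7] [480.5 243.8  40. ] [481.  243.9  40. ]
 red [313  64  30  19 316] [327.2  73. ] [945.5 513.2  87. ]
 red [345  74  16  14 168] [352.5  80.6] [987.3 440.4  87. ]
 red [279 277  16  21 261] [286.9 286.9] [452.4 -60.7  87. ]
side0 plate 43 [271.7 277.6] [17.7 23.2] [271.6 277.7] [18.4 23.6] [477.7 298.9  56. ] [477.9 299.1  56. ]
side0 base 79 [273.3 258.1] [16.  21.2] [273.8 257.6] [16.2 22.8] [477.7 242.3  40. ] [476.9 241.2  40. ]
 red [397  26  21  23 272] [407.   36.2] [  92.6 -710.    87. ]
 red [288 132  14  17 199] [294.  139.9] [450.3 -64.9  87. ]
 red [  7 194   9   7  45] [ 11.4 196.5] [974.1 176.3  87. ]
 red [ 10 343  10  10  67] [ 14.4 347.3] [816.3 472.4  87. ]
```

Run:
```python
from m import *
from scipy.spatial.transform import Rotation as Ro
R=Ro.from_quat(env.read_state()['tool_rot']).as_matrix(); print(np.round(R,3))
bx={'scene0':{'handle':(244,138,268,172),'blackknob':(258,238,284,262),'red':(275,272,300,302)},'side0':{'handle':(200,222,240,265),'blackknob':(276,148,300,175),'red':(285,128,305,152)}}
res={}
for f,bb in bx.items():
    im,T,k=load(f); h=cv2.cvtColor(im,cv2.COLOR_RGB2HSV)
    for n,b in bb.items():
        x0,y0,x1,y1=b
        if n=='red': m=((h[...,0]<8)|(h[...,0]>172))&(h[...,1]>150)&(h[...,2]>90)
        else: m=h[...,2]<45
        s=m[y0:y1,x0:x1].astype(np.uint8)
        N,l,st,c=cv2.connectedComponentsWithStats(s); i=1+np.argmax(st[1:,4]); 
        cc=c[i]+[x0,y0]; res[n,f]=ray(T,k,*cc)
        ys,xs=np.nonzero(l==i); r=cv2.minAreaRect(np.stack([xs+x0,ys+y0],1).astype(np.float32))
        z=101 if n=='handle' else 87
        print(f,n,st[i],np.round(cc,1),np.round(onz(T,k,*cc,z),1), 'rect',np.round(r[0],1),np.round(r[1],1),np.round(onz(T,k,*r[0],z),1))
for n in('handle','blackknob','red'): print(n,np.round(two(res[n,'scene0'],res[n,'side0']),1))
for f in('scene0','side0'):
    im,T,k=load(f)
    print(f,[np.round(proj(T,k,p)) for p in ((564,271,101),(564,271,56),(564+69,271,56),(564-69,271,56),(564,271+69,56),(564,271-69,56))])
```

```text
[[-0.     0.37   0.929]
 [-0.001  0.929 -0.37 ]
 [-1.    -0.001 -0.   ]]
scene0 handle [  0   0  16  28 152] [253.4 149.5] [569.3 290.4 101. ] rect [254.2 150.2] [30.8 10.4] [569.7 287.3 101. ]
scene0 blackknob [  6   4  15  20 236] [271.2 252.5] [464.5  18.3  87. ] rect [271.  251.5] [19. 14.] [465.3  20.5  87. ]
scene0 red [  4   5  16  21 271] [286.6 287.1] [451.8 -60.8  87. ] rect [286.5 287. ] [20. 15.] [451.8 -60.5  87. ]
side0 handle [ 12   4  21  36 357] [221.5 243.1] [563.3 271.2 101. ] rect [221.4 243.2] [11.2 37.6] [563.5 271.2 101. ]
side0 blackknob [  5   6  13  17 195] [286.9 162.1] [463.2  19.2  87. ] rect [287. 162.] [16. 12.] [463.1  18.7  87. ]
side0 red [  3   4  14  17 200] [294.  139.9] [450.2 -64.8  87. ] rect [294.5 140. ] [16. 13.] [449.1 -64.7  87. ]
handle [562.7 279.9 111.1]
blackknob [463.9  18.5  86.7]
red [450.7 -61.8  89.2]
scene0 [array([255., 155.]), array([255., 169.]), array([279., 160.]), array([230., 178.]), array([243., 152.]), array([269., 186.])]
side0 [array([221., 243.]), array([222., 261.]), array([182., 258.]), array([263., 264.]), array([216., 294.]), array([228., 232.])]
```

Emit:
{"api": "jog_arm", "payload": {"deltas": [{"slide": [0,-16.44,42.37],"spin": 86.8},{"slide": [0,-16.44,42.37],"spin": 86.8},{"slide": [0,-16.44,42.37],"spin": 86.8},{"slide": [0,-16.44,42.37],"spin": 86.8},{"slide": [0,-16.44,42.37],"spin": 86.8},{"slide": [0,-16.44,42.37],"spin": 86.8},{"slide": [0,-16.44,42.37],"spin": 86.8},{"slide": [0,-16.44,42.37],"spin": 86.8}], "claw": -1, "force": 25}}

```text
t: 0.95
position: [525.3, 306.7, 214.6]
tool_rot: [-0.504, -0.496, 0.504, -0.496]
force: [0.7, 0.9, -0.2]
finger_gap: 95.4
```

```bash
cat > go.py <<'E'
from h import *
from scipy.spatial.transform import Rotation as Ro
def to(p,yaw=None):
    s=env.read_state(); R=Ro.from_quat(s['tool_rot']).as_matrix(); y=np.degrees(np.arctan2(R[1,1],R[0,1]))
    d=R.T@(np.array(p)-s['position'])/10
    print('t',round(float(s['t']),2),'pos',np.round(s['position'],1),'yaw',round(y,2),'F',np.round(s['force'],1),'Tz',np.round(s['wrist_torque'],2),'gap',round(float(s['finger_gap']),1),'q6',round(float(s['q'][5]),2))
    print('slide cm',np.round(d,2),'spin',None if yaw is None else round((y-yaw+180)%360-180,2))
E
python3 -c "
from go import *
to((564,271.3,214),-18.5)
for f,pts in (('side0',[(175,165),(322,88),(322,60),(155,95)]),('scene0',[(360,380),(378,270),(440,180)])):
    im,T,k=load(f)
    print([np.round(onz(T,k,*p,0)) for p in pts])
"
```

```text
t 0.95 pos [525.3 306.7 214.6] yaw -0.81 F [ 0.7  0.9 -0.2] Tz [-0.06  0.05 -0.03] gap 95.4 q6 0.43
slide cm [0.06 3.92 3.49] spin 17.69
[array([727., -61.,   0.]), array([ 368., -488.,    0.]), array([ 362., -692.,    0.]), array([ 862., -393.,    0.])]
[array([ 500., -239.,    0.]), array([674., -80.,   0.]), array([993.,  54.,   0.])]
```

Emit:
{"api": "jog_arm", "payload": {"deltas": [{"slide": [0,3.92,3.49],"spin": 17.7},{"slide": [0,3.92,3.49],"spin": 17.7},{"slide": [0,3.92,3.49],"spin": 17.7},{"slide": [3,3.92,3.49],"spin": 17.7},{"slide": [5,3.92,3.49],"spin": 17.7},{"slide": [5,3.92,3.49],"spin": 17.7}]}}

```text
t: 1.55
position: [561.1, 273.6, 162.3]
tool_rot: [-0.57, -0.417, 0.573, -0.416]
force: [0.3, -0.3, 0.3]
finger_gap: 94.9
```

```bash
python3 -c "
from go import *
to((564,271.3,83),-18.5)
shot('wrist','w1')"
```

```text
t 1.55 pos [561.1 273.6 162.3] yaw -17.88 F [ 0.3 -0.3  0.3] Tz [-0.12  0.11  0.03] gap 94.9 q6 0.66
slide cm [7.93 0.38 0.1 ] spin 0.62
```

View pics/w1.png

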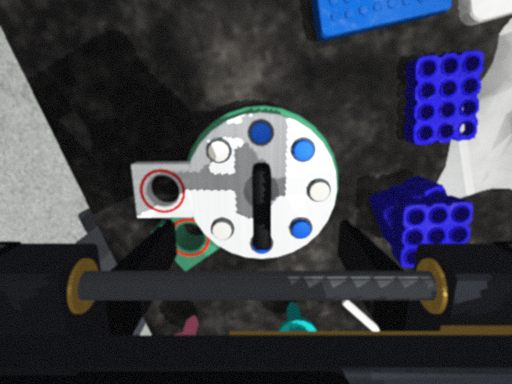

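Wrist view: handle bar upright in the picture at about (262,205), square to the jaws. Plate ring at (162,190), base ring at (192,238). I'll cross-check the geometry from this view.

Run:
```python
from m import *
from go import to
im,T,k=load('w1')
P={}
for n,b,z in(('plate',(136,165,188,216),56),('base',(168,216,218,260),40)):
    N,e,hl=ell(im,b); P[n]=onz(T,k,*e[0],z); print(n,N,np.round(e[0],1),np.round(e[1],1),np.round(P[n],1),np.round(onz(T,k,*hl[0],z),1))
for u,v in((261,164),(263,248),(262,206)): print(np.round(onz(T,k,u,v,116),1))
to((564,271.3,83),-18.5)
```

```text
plate 379 [162.  190.6] [40.2 43.8] [477.5 299.2  56. ] [477.6 299.3  56. ]
base 218 [188.6 237.1] [35.6 39.2] [478.1 243.4  40. ] [478.1 243.2  40. ]
[573.7 305.8 116. ]
[555.8 244.5 116. ]
[565.1 276.3 116. ]
t 1.6 pos [562.  273.8 164. ] yaw -17.92 F [0.1 0.2 0.2] Tz [-0.14  0.12  0.04] gap 94.8 q6 0.66
slide cm [8.1  0.29 0.17] spin 0.58
```

Emit:
{"api": "jog_arm", "payload": {"deltas": [{"slide": [3,0.2,0.15],"spin": 0.5},{"slide": [6,0.2,0.15],"spin": 0.5},{"slide": [8,0.2,0.15],"spin": 0.5},{"slide": [8,0.2,0.15],"spin": 0.5},{"slide": [8,0.2,0.15],"spin": 0.5}]}}

```text
t: 2.1
position: [564.8, 271.8, 86.1]
tool_rot: [0.575, 0.413, -0.574, 0.413]
force: [0.0, 0.5, 0.7]
finger_gap: 94.8
```

Emit:
{"api": "jog_arm", "payload": {"deltas": [{"slide": [0,0,0],"spin": 0},{"slide": [0,0,0],"spin": 0},{"slide": [0,0,0],"spin": 0},{"slide": [0,0,0],"spin": 0},{"slide": [0,0,0],"spin": 0},{"slide": [0,0,0],"spin": 0},{"slide": [0,0,0],"spin": 0},{"slide": [0,0,0],"spin": 0}], "claw": 1, "force": 15}}

```text
t: 2.9
position: [564.4, 271.1, 84.6]
tool_rot: [0.574, 0.412, -0.574, 0.412]
force: [0.1, 0.7, -0.1]
finger_gap: 36.5
```

```bash
python3 -c "
from go import *
to((564,271.3,83),-18.5)"
```

```text
t 2.9 pos [564.4 271.1  84.6] yaw -18.66 F [ 0.1  0.7 -0.1] Tz [-0.11  0.01  0.03] gap 36.5 q6 0.67
slide cm [ 0.16 -0.05 -0.  ] spin -0.16
```

Emit:
{"api": "jog_arm", "payload": {"deltas": [{"slide": [0,0,0],"spin": 0},{"slide": [0,0,0],"spin": 0},{"slide": [0,0,0],"spin": 0},{"slide": [0,0,0],"spin": 0},{"slide": [0,0,0],"spin": 0}]}}

```text
t: 3.4
position: [563.8, 271.3, 84.6]
tool_rot: [-0.574, -0.413, 0.575, -0.412]
force: [-4.8, 3.4, 1.9]
finger_gap: 14.4
```

Emit:
{"api": "jog_arm", "payload": {"deltas": [{"slide": [0,0,0],"spin": -5},{"slide": [0,0,0],"spin": -10},{"slide": [0,0,0],"spin": -15},{"slide": [0,0,0],"spin": -20},{"slide": [0,0,0],"spin": -25},{"slide": [0,0,0],"spin": -30},{"slide": [0,0,0],"spin": -35},{"slide": [0,0,0],"spin": -36.6}]}}

```text
t: 4.2
position: [564.6, 271.3, 84.6]
tool_rot: [0.416, 0.572, -0.415, 0.572]
force: [-0.5, 2.2, -0.9]
finger_gap: 14.1
```

Emit:
{"api": "jog_arm", "payload": {"deltas": [{"slide": [0,0,0],"spin": 0},{"slide": [0,0,0],"spin": 0},{"slide": [0,0,0],"spin": 0}]}}

```text
t: 4.5
position: [564.6, 271.3, 84.6]
tool_rot: [0.416, 0.572, -0.416, 0.572]
force: [-0.0, 3.4, -2.5]
finger_gap: 13.8
```

```bash
python3 -c "
from go import *
to((564,271.3,83),18)
shot('side','s2');shot('scene','c2')
a=cv2.imread('pics/c2.png');b=cv2.imread('pics/s2.png')
a=cv2.resize(a[140:220,190:330],None,fx=4,fy=4,interpolation=cv2.INTER_CUBIC)
b=cv2.resize(b[210:330,170:310],None,fx=4,fy=4,interpolation=cv2.INTER_CUBIC)[:280+0]
cv2.imwrite('pics/z2.png',np.vstack([a[:300],b[:300]]))"
```

```text
t 4.5 pos [564.6 271.3  84.6] yaw 17.86 F [-0.   3.4 -2.5] Tz [ 0.5  -0.05 -0.07] gap 13.8 q6 0.03
slide cm [ 0.16 -0.06 -0.02] spin -0.14
```

View pics/z2.png

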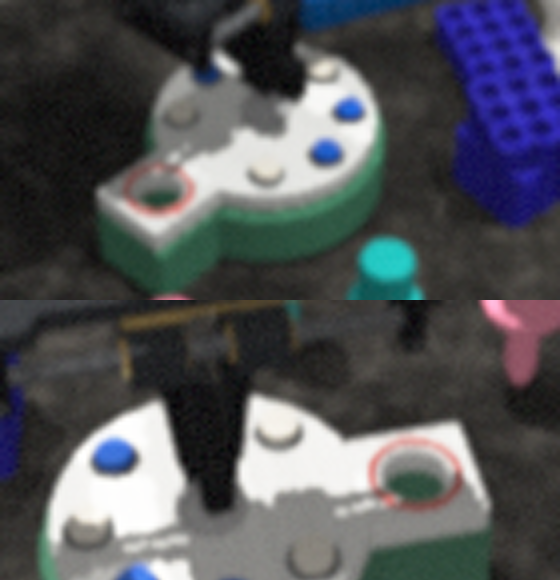

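Both views show the metal lug lying over the green lug. I'll measure the ring centre.

Run:
```python
from m import *
for f,b in(('c2',(218,178,242,196)),('s2',(260,242,288,264))):
    im,T,k=load(f); N,e,hl=ell(im,b); print(f,N,np.round(e[0],1),np.round(e[1],1),np.round(onz(T,k,*e[0],56),1),np.round(onz(T,k,*hl[0],56),1))
```

```text
c2 33 [229.  186.9] [10.5 16.4] [479.4 245.5  56. ] [479.2 244.7  56. ]
s2 55 [273.4 253.3] [16.4 21.8] [477.9 245.5  56. ] [478.  246.5  56. ]
```

Emit:
{"api": "jog_arm", "payload": {"deltas": [{"slide": [0,0,0],"spin": -1.7},{"slide": [0,0,0],"spin": -1.7},{"slide": [0,0,0],"spin": -1.7}]}}

```text
t: 4.9
position: [564.6, 271.3, 84.6]
tool_rot: [0.408, 0.578, -0.407, 0.578]
force: [1.7, 4.2, -4.6]
finger_gap: 14.1
```

Run:
```python
from m import *
from go import to
to((564,271.3,83),18)
shot('scene','c3');shot('side','s3')
for f,b in(('c3',(218,178,242,196)),('s3',(260,242,288,264))):
    im,T,k=load(f); N,e,hl=ell(im,b); print(f,N,np.round(e[0],1),np.round(e[1],1),np.round(onz(T,k,*e[0],56),1),np.round(onz(T,k,*hl[0],56),1))
```

```text
t 4.9 pos [564.6 271.3  84.6] yaw 19.64 F [ 1.7  4.2 -4.6] Tz [ 0.73 -0.34 -0.03] gap 14.1 q6 -0.0
slide cm [ 0.16 -0.06 -0.03] spin 1.64
c3 35 [230.  187.2] [11.4 16.2] [481.1 243.7  56. ] [480.8 243.4  56. ]
s3 58 [272.8 252.1] [15.8 22. ] [479.  242.8  56. ] [478.7 243.6  56. ]
```

Emit:
{"api": "jog_arm", "payload": {"deltas": [{"slide": [0,0,0],"spin": 0},{"slide": [0,0,0],"spin": 0},{"slide": [0,0,0],"spin": 0},{"slide": [0,0,0],"spin": 0},{"slide": [0,0,0],"spin": 0},{"slide": [0,0,0],"spin": 0}], "claw": -1}}

```text
t: 5.6
position: [564.4, 271.1, 84.7]
tool_rot: [0.407, 0.578, -0.407, 0.578]
force: [0.1, -0.9, 0.3]
finger_gap: 56.8
```

Emit:
{"api": "jog_arm", "payload": {"deltas": [{"slide": [-2,0,0],"spin": 0},{"slide": [-5,0,0],"spin": 0},{"slide": [-9,0,0],"spin": 0},{"slide": [-13,0,0],"spin": 0},{"slide": [-13,0,0],"spin": 0},{"slide": [-13,0,0],"spin": 0}]}}

```text
t: 6.2
position: [564.4, 271.1, 215.3]
tool_rot: [0.408, 0.578, -0.407, 0.578]
force: [-0.0, -0.3, -0.5]
finger_gap: 94.8
```

Run:
```python
from m import *
from go import to
to((451,-62.5,214),-9)
shot('wrist','w4');shot('side','s4')
for f,b in(('s4',(260,242,288,264)),):
    im,T,k=load(f); N,e,hl=ell(im,b); print(f,N,np.round(e[0],1),np.round(e[1],1),np.round(onz(T,k,*e[0],56),1),np.round(onz(T,k,*hl[0],56),1))
```

```text
t 6.2 pos [564.4 271.1 215.3] yaw 19.65 F [-0.  -0.3 -0.5] Tz [-0.11  0.03 -0.03] gap 94.8 q6 -0.0
slide cm [  0.1  -21.9   27.61] spin 28.65
s4 54 [273.  251.9] [15.7 22. ] [478.8 242.2  56. ] [478.7 242.8  56. ]
```

View pics/w4.png

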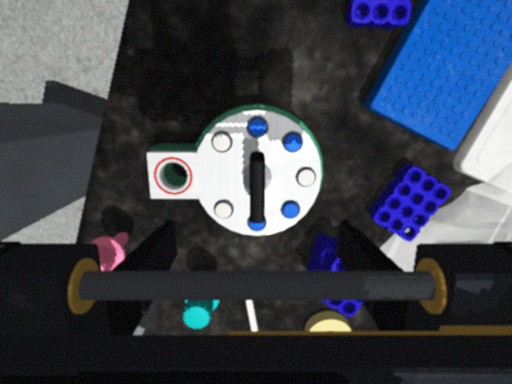

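Emit:
{"api": "jog_arm", "payload": {"deltas": [{"slide": [0,-21.9,27.6],"spin": 28.6},{"slide": [0,-21.9,27.6],"spin": 28.6},{"slide": [0,-21.9,27.6],"spin": 28.6},{"slide": [0,-21.9,27.6],"spin": 28.6},{"slide": [0,-21.9,27.6],"spin": 28.6},{"slide": [0,-21.9,27.6],"spin": 28.6},{"slide": [0,-21.9,27.6],"spin": 28.6},{"slide": [0,-21.9,27.6],"spin": 28.6}]}}

```text
t: 7.1
position: [449.1, -66.3, 213.6]
tool_rot: [-0.538, -0.459, 0.539, -0.457]
force: [-0.2, 0.1, 0.9]
finger_gap: 95.2
```

Emit:
{"api": "jog_arm", "payload": {"deltas": [{"slide": [2,0,0],"spin": 0},{"slide": [4,0,0],"spin": 0},{"slide": [4,0,0],"spin": 0},{"slide": [4,0,0],"spin": 0}]}}

```text
t: 7.5
position: [450.9, -62.0, 174.3]
tool_rot: [-0.537, -0.46, 0.538, -0.459]
force: [0.8, -0.6, 0.4]
finger_gap: 94.9
```

Run:
```python
from m import *
from go import to
to((451,-62.5,170),-9)
shot('wrist','w5')
```

```text
t 7.5 pos [450.9 -62.  174.3] yaw -8.93 F [ 0.8 -0.6  0.4] Tz [-0.11  0.08  0.02] gap 94.9 q6 -0.13
slide cm [0.43 0.02 0.05] spin 0.07
```

View pics/w5.png

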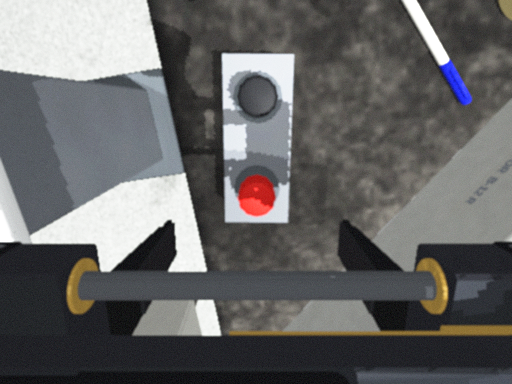

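Wrist view: stand upright in the picture and square to the jaws. Red knob at (256,196), centred between the fingers, and the black knob at (258,95).

Run:
```python
from m import *
im,T,k=load('w5')
h=cv2.cvtColor(im,cv2.COLOR_RGB2HSV)
r=(((h[...,0]<8)|(h[...,0]>172))&(h[...,1]>150)&(h[...,2]>90)).astype(np.uint8)
n,l,st,c=cv2.connectedComponentsWithStats(r); i=1+np.argmax(st[1:,4]); print(st[i],c[i])
for z in(87,95): print(np.round(onz(T,k,*c[i],z),1))
print(np.round(proj(T,k,(450.9,-62,87)),1),np.round(proj(T,k,(450.9,-62,102)),1))
```

```text
[ 239  175   36   41 1166] [256.13979417 194.79502573]
[449.5 -61.1  87. ]
[449.9 -58.8  95. ]
[257.9 195.6] [257.9 200.7]
```

Emit:
{"api": "jog_arm", "payload": {"deltas": [{"slide": [4,0,0],"spin": 0},{"slide": [7,0,0],"spin": 0},{"slide": [9,0,0],"spin": 0},{"slide": [10.2,0,0],"spin": 0},{"slide": [10.2,0,0],"spin": 0},{"slide": [10.2,0,0],"spin": 0}]}}

```text
t: 8.15
position: [451.4, -62.4, 73.3]
tool_rot: [0.538, 0.459, -0.537, 0.46]
force: [0.1, -0.4, 0.7]
finger_gap: 95.2
```

Emit:
{"api": "jog_arm", "payload": {"deltas": [{"slide": [0,0,0],"spin": 0},{"slide": [0,0,0],"spin": 0},{"slide": [0,0,0],"spin": 0},{"slide": [0,0,0],"spin": 0},{"slide": [0,0,0],"spin": 0},{"slide": [0,0,0],"spin": 0},{"slide": [0,0,0],"spin": 0},{"slide": [0,0,0],"spin": 0}], "claw": 1, "force": 25}}

```text
t: 8.95
position: [450.9, -62.4, 72.6]
tool_rot: [0.538, 0.459, -0.538, 0.459]
force: [-0.5, 0.4, -0.3]
finger_gap: 36.3
```

Emit:
{"api": "jog_arm", "payload": {"deltas": [{"slide": [0,0,0],"spin": 0},{"slide": [0,0,0],"spin": 0},{"slide": [0,0,0],"spin": 0},{"slide": [0,0,0],"spin": 0}]}}

```text
t: 9.35
position: [450.9, -62.4, 72.6]
tool_rot: [0.538, 0.459, -0.538, 0.459]
force: [0.1, -0.3, 0.7]
finger_gap: 29.4
```

Gripped at 29.4 mm (the knob is 30 mm). Lift.

Emit:
{"api": "jog_arm", "payload": {"deltas": [{"slide": [-1,0,0],"spin": 0},{"slide": [-3,0,0],"spin": 0},{"slide": [-5.5,0,0],"spin": 0},{"slide": [-8.5,0,0],"spin": 0},{"slide": [-11.5,0,0],"spin": 0},{"slide": [-13,0,0],"spin": 0},{"slide": [-13,0,0],"spin": 0},{"slide": [-13,0,0],"spin": 0}]}}

```text
t: 10.15
position: [450.7, -62.4, 202.6]
tool_rot: [0.538, 0.459, -0.537, 0.459]
force: [-0.3, 0.3, -2.0]
finger_gap: 29.8
```

Run:
```python
from go import *
to((479.3,243,203))
shot('side','s6');shot('wrist','w6')
```

```text
t 10.15 pos [450.7 -62.4 202.6] yaw -8.96 F [-0.3  0.3 -2. ] Tz [-0.09  0.03  0.03] gap 29.8 q6 -0.13
slide cm [ -0.04  -1.93 -30.61] spin None
```

View pics/s6.png

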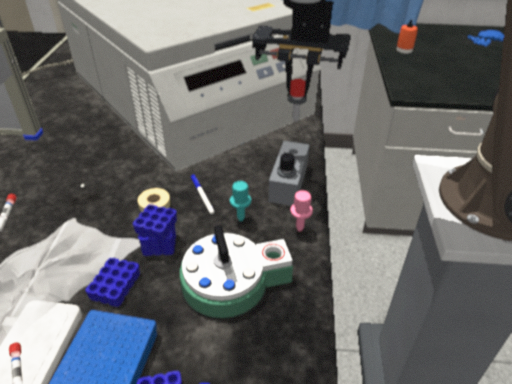

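Emit:
{"api": "jog_arm", "payload": {"deltas": [{"slide": [0,-0.26,-4],"spin": 0},{"slide": [0,-0.5,-8],"spin": 0},{"slide": [0,-0.77,-12],"spin": 0},{"slide": [0,-1.03,-16],"spin": 0},{"slide": [0,-1.28,-20],"spin": 0},{"slide": [0,-1.53,-24],"spin": 0},{"slide": [0,-1.76,-28],"spin": 0},{"slide": [0,-1.93,-30.6],"spin": 0}]}}

```text
t: 11.05
position: [479.1, 245.1, 201.3]
tool_rot: [-0.537, -0.46, 0.538, -0.459]
force: [-0.3, 0.1, -0.9]
finger_gap: 29.5
```

Emit:
{"api": "jog_arm", "payload": {"deltas": [{"slide": [2,0,0],"spin": 0},{"slide": [4,0,0],"spin": 0},{"slide": [5,0,0],"spin": 0},{"slide": [5,0,0],"spin": 0},{"slide": [5,0,0],"spin": 0}]}}

```text
t: 11.55
position: [479.7, 242.7, 152.7]
tool_rot: [-0.537, -0.459, 0.538, -0.459]
force: [-0.0, -0.7, -0.9]
finger_gap: 29.6
```

Run:
```python
from go import *
to((479.3,243,153))
shot('side','s7');shot('scene','c7')
a=cv2.imread('pics/c7.png');b=cv2.imread('pics/s7.png')
for f in('s7','c7'):
    im,T,k=load(f); print(f,[np.round(proj(T,k,p),1) for p in((479.3,243,90),(479.3,243,56),(479.3,243,167))])
a=cv2.resize(a[120:220,190:290],None,fx=4,fy=4,interpolation=cv2.INTER_CUBIC)
b=cv2.resize(b[190:290,220:320],None,fx=4,fy=4,interpolation=cv2.INTER_CUBIC)
cv2.imwrite('pics/z7.png',np.hstack([a,b]))
```

```text
t 11.55 pos [479.7 242.7 152.7] yaw -8.98 F [-0.  -0.7 -0.9] Tz [-0.12  0.02 -0.01] gap 29.6 q6 0.5
slide cm [-0.03 -0.05 -0.02] spin None
s7 [array([273.3, 238.7]), array([272.7, 252.2]), array([274.8, 205.1])]
c7 [array([228.6, 177.4]), array([229.5, 187.6]), array([226.4, 152.2])]
```

View pics/z7.png

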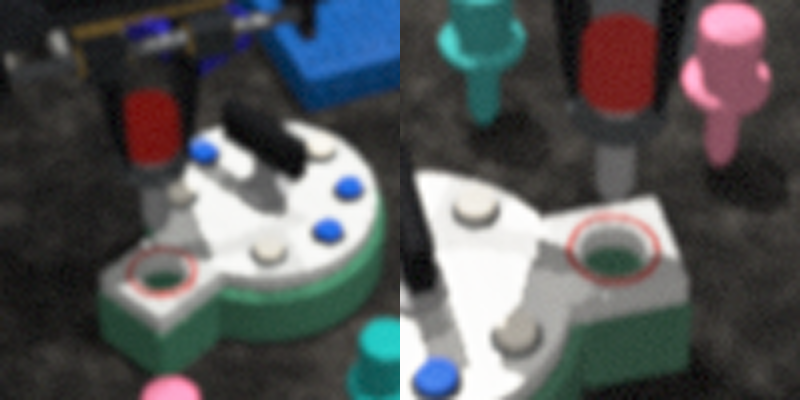

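The pin is over the hole: its tip matches the projection in both views, side (273.5,239) and scene (229,177). Lowering it.

Emit:
{"api": "jog_arm", "payload": {"deltas": [{"slide": [2,0,0],"spin": 0},{"slide": [3.5,0,0],"spin": 0},{"slide": [4.5,0,0],"spin": 0},{"slide": [5.5,0,0],"spin": 0},{"slide": [6.5,0,0],"spin": 0},{"slide": [7.4,0,0],"spin": 0},{"slide": [7.8,0,0],"spin": 0},{"slide": [7.8,0,0],"spin": 0}]}}

```text
t: 12.45
position: [479.4, 242.8, 74.1]
tool_rot: [-0.537, -0.46, 0.538, -0.459]
force: [-0.0, -0.5, -1.6]
finger_gap: 29.4
```

Emit:
{"api": "jog_arm", "payload": {"deltas": [{"slide": [0.2,0,0],"spin": 0},{"slide": [0.4,0,0],"spin": 0},{"slide": [0.5,0,0],"spin": 0},{"slide": [0.55,0,0],"spin": 0},{"slide": [0.6,0,0],"spin": 0}]}}

```text
t: 12.95
position: [479.6, 242.9, 68.7]
tool_rot: [0.538, 0.459, -0.537, 0.459]
force: [-0.0, 0.3, -1.4]
finger_gap: 29.7
```

Emit:
{"api": "jog_arm", "payload": {"deltas": [{"slide": [0.05,0,0],"spin": 0},{"slide": [0.1,0,0],"spin": 0},{"slide": [0.1,0,0],"spin": 0},{"slide": [0.1,0,0],"spin": 0}]}}

```text
t: 13.35
position: [479.6, 242.9, 68.5]
tool_rot: [0.538, 0.459, -0.537, 0.46]
force: [-3.9, -0.6, 9.9]
finger_gap: 29.8
```

Contact at the expected height, with 10 N upward. Release and look before leaving.

Emit:
{"api": "jog_arm", "payload": {"deltas": [{"slide": [0,0,0],"spin": 0},{"slide": [0,0,0],"spin": 0},{"slide": [0,0,0],"spin": 0},{"slide": [0,0,0],"spin": 0},{"slide": [0,0,0],"spin": 0}], "claw": -0.3}}

```text
t: 13.85
position: [479.5, 242.8, 67.6]
tool_rot: [-0.538, -0.459, 0.538, -0.459]
force: [-0.0, 0.6, 0.8]
finger_gap: 60.7
```

Emit:
{"api": "jog_arm", "payload": {"deltas": [{"slide": [-1,0,0],"spin": 0},{"slide": [-3,0,0],"spin": 0},{"slide": [-6,0,0],"spin": 0},{"slide": [-10,0,0],"spin": 0},{"slide": [-14,0,0],"spin": 0},{"slide": [-15,0,0],"spin": 0},{"slide": [-15,0,0],"spin": 0}]}}

```text
t: 14.55
position: [479.9, 243.0, 219.6]
tool_rot: [0.539, 0.459, -0.536, 0.46]
force: [0.3, -0.1, -0.3]
finger_gap: 62.2
```

Run:
```python
from go import *
to((479.3,243,153))
for n,f in(('side','s8'),('scene','c8'),('wrist','w8')): shot(n,f)
a=cv2.imread('pics/c8.png');b=cv2.imread('pics/s8.png')
for f in('s8','c8'):
    im,T,k=load(f); h=cv2.cvtColor(im,cv2.COLOR_RGB2HSV)
    r=(((h[...,0]<8)|(h[...,0]>172))&(h[...,1]>150)&(h[...,2]>80)).astype(np.uint8)
    n,l,st,c=cv2.connectedComponentsWithStats(r)
    for i in range(1,n):
        p=onz(T,k,*c[i],83)
        if st[i,4]>40: print(f,st[i],np.round(p,1))
    print([np.round(proj(T,k,p),1) for p in((479,243,83),(479,243,98))])
a=cv2.resize(a[120:220,190:290],None,fx=4,fy=4,interpolation=cv2.INTER_CUBIC)
b=cv2.resize(b[190:290,220:320],None,fx=4,fy=4,interpolation=cv2.INTER_CUBIC)
cv2.imwrite('pics/z8.png',np.hstack([a,b]))
```

```text
t 14.55 pos [479.9 243.  219.6] yaw -8.96 F [ 0.3 -0.1 -0.3] Tz [-0.13  0.04 -0.04] gap 62.2 q6 0.5
slide cm [ 6.66 -0.08  0.02] spin None
s8 [397  26  21  23 286] [  89.1 -722.9   83. ]
s8 [  7 194   9   7  43] [977.7 171.7  83. ]
s8 [264 230  19  23 346] [479.9 241.8  83. ]
s8 [ 10 344  10   8  65] [818.8 470.2  83. ]
[array([273.3, 241.6]), array([273.6, 235.4])]
c8 [313  63  30  20 314] [950.5 518.9  83. ]
c8 [345  74  16  14 174] [991.4 445.2  83. ]
c8 [222 171  14  17 180] [479.8 244.7  83. ]
[array([228.6, 179.6]), array([228.2, 175. ])]
```

View pics/z8.png

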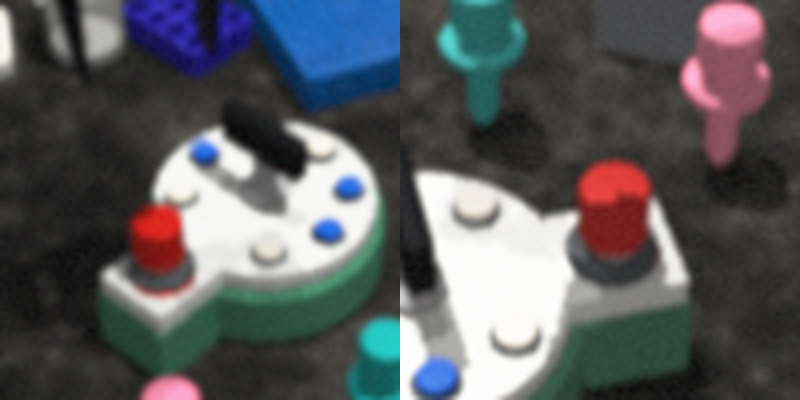

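View pics/w8.png

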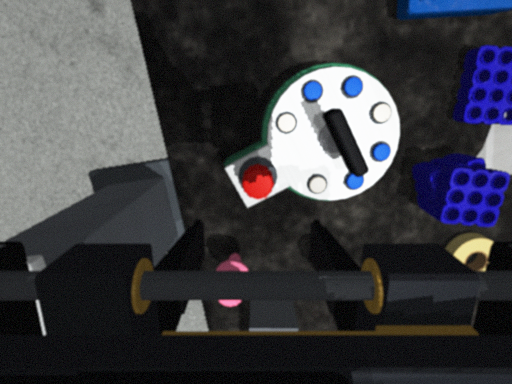

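The pin stands upright with its collar flat on the metal lug. Its knob is in both views at the height of a seated pin. The lugs are aligned and the gripper is clear.

```bash
python3 -c "
from bench import env
env.hand_in(); s=env.read_state(); print(s['t'],s['force'])"
```

```text
the job is handed in; nothing more can be done
the job is handed in; nothing more can be done
```

The red-knob pin is seated through both holes with its collar on the metal lug. I handed the job in at about 15 s of the 48 s allowed.

- **Turntable:** I gripped the T-handle and turned it about 36.5° anticlockwise. A measurement then showed the lug about 2.5 mm short, so I turned it 1.7° more. After that, the plate and base hole centres agreed to about 1 mm, which is within the camera calibration error.
- **Pin:** I lifted the red-knob pin from the stand, lowered it through both holes until I felt about 10 N of contact at the expected height, and let go. The last pictures show it upright with the collar flat on the lug. Its knob is at about (480, 243) mm, and I measured the holes at about (479, 243) mm.
- **Gripper:** At hand-in it was open and about 150 mm above the pin, touching nothing.
- **Readings that disagreed:** The first estimate of the handle position from the scene view was off because the handle blended into the dark background, so I relied on the hole rings and the side view. The scene and side views also differed by about 4 mm in y on the pin. A wrist-camera view settled it before the grasp.

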